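Bolt the jar caddy and carry it level

TASK

On the counter stands a small wooden caddy with two white sweet jars in it. First slide the bolt on its front fully home into its keeper, so that the jars cannot slide out of the loading gap, and only then lift the caddy by the bar across its top. Finish while holding it in the gripper about 10 cm above the counter, level and still, with the bolt still shut and both jars standing in it; leave the gift box, the ribbon spool and the chocolate bear where they are.

Things in the scene. Friction and masses are not known exactly. Their poses are not given: they have to be found in the camera images.
- caddy: Loose open-topped dark wooden caddy, 170 mm long (y), 128 mm wide with its bolt channel (x -72 to 56 mm), 178 mm high, 0.4 to 0.6 kg plus two jars of about 0.14 kg. Origin: centre of the underside, z up, front (bolt side) to -x, bolt keeper at the -y end. Floor 12 mm thick, walls 61 mm high; loading gap in the front wall at y -69 to 0 mm. Loaded, it balances within 10 mm of the bar's middle.
- caddy_bar (a point): Centre of the caddy's grip bar, 166 mm above its underside, with the caddy's axes. The wooden bar runs along the caddy's y, 16 mm thick (x), 24 mm high (z), 150 mm free length between two uprights, over the middle of the caddy. Jar tops are 64 mm below the bar's underside.
- bolt (a joint): Travel of the bolt toward its keeper, m: 0 = drawn fully back (caddy's +y), 0.075 = fully home against its stop, the tip 11 mm inside the keeper. It moves along the caddy's -y against sliding friction of about 1.2 N and stays where it is left.
- bolt_knob (a point): On the axis of the bolt's knob, moving with it: an upright brass cylinder 16 mm across, 34 mm high, in front of the bolt on a thin crank; this point is 14 mm below the knob's top, 95 mm above the caddy's underside, at x -95 mm, y = 80 mm minus the bolt's travel in the caddy's frame. Around the knob it is free down to 75 mm above the underside; the 61 mm high bolt channel is 33 mm behind.
- jar_left: Loose small white sweet jar with grey lid, 62 mm across, 78 mm high, standing in the left (+y) half of the caddy; origin at the centre of its underside, z up.
- jar_right: Loose small white sweet jar with grey lid like the other, 62 mm across, 78 mm high, standing in the right (-y) half of the caddy behind the loading gap; origin at the centre of its underside, z up.
- gift_box: Bystander: dark red gift box with a gold ribbon, 74x104x46 mm, loose on the counter; origin at the centre of its underside.
- spool: Bystander: flat ribbon spool, 60 mm across, 30 mm high, loose on the counter; origin at the centre of its underside.
- bear: Bystander: moulded chocolate bear, 57x55x71 mm, loose on the counter; origin at the centre of its underside.
Not all that is in view belongs to the job. Leave any pink look-alike of the jar_right alone.

How it is judged:
On the way, in this order (a step that is already met when the one before it is completed fails the run):
1. the bolt is fully home while the caddy still stands on the counter (value of joint bolt above 0.069 m and height (world z) of caddy below 0.01 m), for 0.2 s.
2. the caddy hangs in the gripper, clear of the counter (height (world z) of caddy above 0.05 m and contact force between the fingers and caddy above 1 N), for 0.2 s.
At the end, for the whole second after the job is handed in: Gripper holds the caddy by its bar (TCP within 80 mm of bar centre, over 1 N), underside 60-150 mm up, tilt under 0.12 rad, under 0.03 m/s and 0.2 rad/s, touching no bystander; bolt at 0.068 m or more; both jars stand on its floor within 60 mm of its origin, tilt under 0.2 rad (height (world z) of caddy between 0.06 and 0.15 m and angle between caddy's own z axis and vertical below 0.12 rad and linear speed of caddy below 0.03 m/s and angular speed of caddy below 0.2 rad/s and contact force between the fingers and caddy above 1 N and distance between the grasp point and caddy_bar below 0.08 m and value of joint bolt above 0.068 m and contact force between caddy and gift_box below 0.2 N and contact force between caddy and spool below 0.2 N and contact force between caddy and bear below 0.2 N and z of jar_left in the frame of caddy between 0.005 and 0.02 m and z of jar_right in the frame of caddy between 0.005 and 0.02 m and distance between each of jar_left, jar_right and caddy below 0.06 m and angle between each of jar_left, jar_right's own z axis and vertical below 0.2 rad); the arm keeps its last pose, push and grip.
It fails at once if the caddy is lifted more than 20 mm with the bolt not home (height (world z) of caddy above 0.02 m and value of joint bolt below 0.064 m).
It fails at once if the caddy is tipped by more than 0.35 rad (angle between caddy's own z axis and vertical above 0.35 rad).
It fails at once if the gift box, the ribbon spool or the bear is moved more than 20 mm (distance of any of gift_box, spool, bear from where it was at the start of the episode above 0.02 m).
It also fails if it takes over 48 s, if anything falls off the work surface, if the arm or the gripper's body presses on something with over 40 N, if the wrist force passes 120 N, or if a joint passes its speed limit or range.

ROBOT

A 6-joint arm with a two-finger parallel gripper is mounted at the origin on a cart in front of the work surface, level with it; the furniture and walls round the work are solid. World frame = base frame: x ahead of the robot, y to its left, z up, the work surface at z = 0. Lengths are in m, angles in rad, forces in N, time in s.
With the tool pointing down it reaches from about 0.3 to 0.825 m from the base axis. Payload 5.4 kg.
Tool frame: the origin (TCP) lies between the finger pads, 19 mm behind the fingertips; this is the grasp point; z points along the fingers, y is the line along which they close (so a half turn about z gives the same grasp; the last joint's range is limited). The gripper opens to 92 mm and grips with 3 to 60 N. Pads are 20 mm wide; open, the fingers measure 128 mm over their backs; the gripper's body (75 mm by 189 mm) begins 69 mm behind the grasp point.
Start: joints at [1.06, 0.158, 1.597, -0, 1.386, -0.21], TCP at [0.17, 0.549, 0.233] pointing down, gripper open.
Joint ranges: [-2.91, 2.91], [-0.94, 2.29], [0.18, 2.7], [-1.29, 4.43], [0.17, 2.64], [-3, 3]. Speed limits (rad/s): [2.57, 2.57, 3.14, 3.14, 3.14, 3.14].

INTERFACE

Orientations are given as a unit quaternion [w, x, y, z].
In Python, from bench import robot gives the robot as it stands.
- The arm moves only by the tool carry_out, never from a script. Its argument "motion" is a list of rows, each an object with "linear": the shift along the world's x, y, z in mm, a list of three; "twist": the turn, a rotation vector about the world's x, y, z in rad, a list of three. A call has 1 to 8 rows; each row shifts and turns the commanded pose from where the row before left it; what a row does not reach is not made up. A row lasts 1/12 s, in which the tool goes at most 41.7 mm and 7.16 degrees, less where a joint would pass 70% of its speed; a pose out of reach is approached as far as the arm can. A call is refused whole if a number of a shift passes 41.7 or a number of a turn 0.125, either way. A call with a gripper value outside its range is refused whole. "hand" is the closure, from -1 (fully open) to 1 (shut), set as the call begins (left out, the last holds). The fingers move at their own pace and stop on an object; "squeeze" is the grip in N (left out, the last holds). Time passes only in rows, so rows that do not move let the fingers close. It gives the time, the measured TCP pose, the force, the opening and the grip force at its end, in the units of the state.
- robot.get_obs(): the state, without advancing time (a new reading comes with each control period).
- robot.camera(name): name is "scene" or "top" or "wrist"; returns (picture, depth): 400x640x3 uint8, blue, green, red; 400x640 float32, m along the optical axis (not along the pixel's ray), 0 where there is no reading.
- robot.calibration(name): a dict with "K" (3x3 intrinsics, pixels), "D" ([k1, k2, p1, p2, k3] as OpenCV has them; the pictures are not rectified), "rvec" (rotation vector, rad) and "tvec" (3), from world to camera coordinates, as OpenCV has them. Camera axes: x right, y down, z forward; pixel columns grow to the right and rows downward; lengths in m; the calibration is good to about 2 mm. A picture is of the moment at which its call begins: read the wrist's pose just before it. calibration takes no time and is no camera call; for the wrist camera it gives the pose at the moment of the call.
- robot.job_done(): hands the job in; it is judged then, once.
The state is a dict: "clock": time; "joint_pos": joint angles; "qvel": joint speeds; "effort": joint torques, N m; "tcp_pos": TCP position; "tool_rot": TCP orientation; "contact_force": force on the tool from outside, world axes, zero at the start; "moment": the same for the moment, N m; "grip_width": opening from 0.0 (shut) to 1.0 (fully open); "finger_force": force on a finger pad.
Only numpy, scipy, OpenCV 4.12 (cv2) and the standard library are available. Lean on these libraries where they do the work, as an engineer would, in place of code of your own. Each camera call takes 0.05 s, during which the arm holds its last target. There are 200 camera calls.

## Working session

There is one attempt and no reset: what is moved stays moved. The work goes in short steps, Python scripts to look and compute and a tool call to move; the robot and the scene stay as the last step left them, time stands still between calls to the robot, and variables do not carry over. Pictures are saved under pics/ and viewed, at most 10 in all, crops included, and the job is handed in when it is done.

Besides the shell and the picture viewer there is one more tool, called after ">>>" by a JSON object that holds its "name" and its "arguments". carry_out: Moves the arm, as the interface text tells. Its arguments: {"type":"object","properties":{"motion":{"type":"array","items":{"type":"object","properties":{"linear":{"type":"array","items":{"type":"number"}},"twist":{"type":"array","items":{"type":"number"}}}}},"hand":{"type":"number"},"squeeze":{"type":"number"}},"required":["motion"]}

```bash
mkdir -p pics; cat > h.py <<'E'
from bench import robot
import cv2, numpy as np
def world(depth,cal):
    K=np.array(cal["K"],float);D=np.array(cal["D"],float);R,_=cv2.Rodrigues(np.array(cal["rvec"],float));t=np.array(cal["tvec"],float).ravel()
    h,w=depth.shape;u,v=np.meshgrid(np.arange(w),np.arange(h))
    n=cv2.undistortPoints(np.stack([u,v],-1).reshape(-1,1,2).astype(float),K,D).reshape(h,w,2)
    P=np.dstack([n*depth[...,None],depth])
    return (P-t)@R
def snap(name,tag):
    cal=robot.calibration(name);im,d=robot.camera(name)
    W=world(d,cal);W[d==0]=np.nan
    np.savez(f"{tag}.npz",im=im,W=W);cv2.imwrite(f"pics/{tag}.png",im)
    return im,W
E
python3 - <<'E'
from h import *
a,_=snap("scene","s1");b,_=snap("top","t1")
print(robot.get_obs())
E
```

```text
{'clock': 0.1, 'joint_pos': array([ 1.05990738e+00,  1.58973339e-01,  1.59810926e+00, -1.37339700e-05,
        1.38620042e+00, -2.10124697e-01]), 'qvel': array([ 0.00125494, -0.00198127, -0.00455869, -0.00015511, -0.00130295,
        0.00198894]), 'effort': array([-7.38534291e-04, -3.86509037e+01, -3.22957993e+01,  7.01953447e-02,
        3.39903566e-02, -7.28163241e-05]), 'tcp_pos': array([0.17011274, 0.54869701, 0.232423  ]), 'tool_rot': array([-2.91821532e-04,  1.49814649e-01,  9.88713738e-01, -7.93233544e-04]), 'contact_force': array([-0.11225963,  0.03641264, -0.19194611]), 'moment': array([ 0.02015974,  0.00789174, -0.01590895]), 'finger_force': 0.0, 'grip_width': 0.9981023069099171}
```

View pics/s1.png

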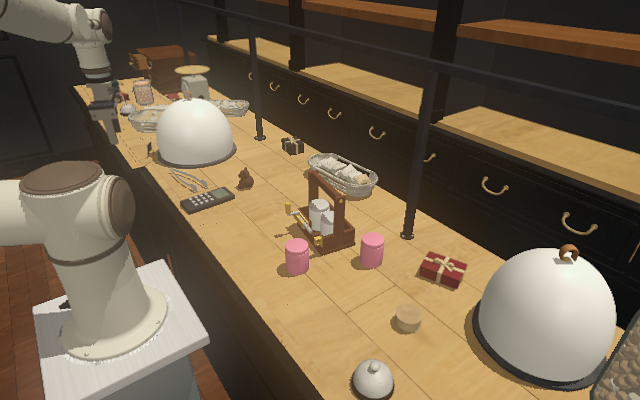

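View pics/t1.png

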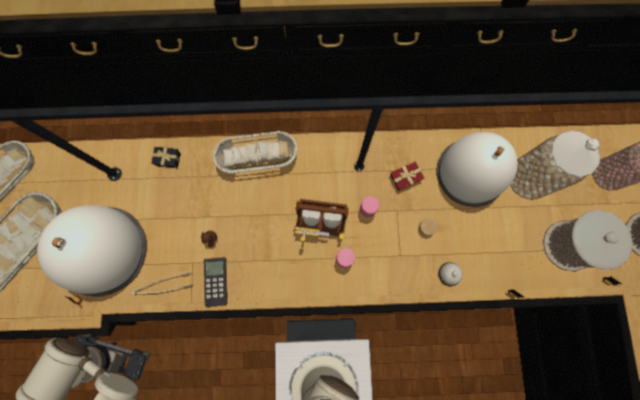

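The scene view shows the caddy at about (327,215), with the pink look-alikes at (297,257) and (372,250), both outside it. In the top view the caddy is at (321,220), with its bolt and brass knob at the front left, about (303,240). The white jars at (310,215) and (332,220) are inside the caddy and so are the ones meant.

```bash
python3 - <<'E'
from h import *
d=np.load("t1.npz");W=d["W"];im=d["im"]
sub=W[185:260,280:362];I=im[185:260,280:362]
z=sub[...,2]
m=(z>0.160)&(z<0.20);P=sub[m];print(len(P),P.mean(0),P.min(0),P.max(0))
r=cv2.minAreaRect(P[:,:2].astype(np.float32)*1000);print(r)
for lo,hi in((0.045,0.075),(0.075,0.085),(0.085,0.12)):
    m=(z>lo)&(z<hi);print(lo,m.sum())
    if m.sum()>5:print(cv2.minAreaRect(sub[m][:,:2].astype(np.float32)*1000))
m=(z>0.09)&(z<0.13)
hsv=cv2.cvtColor(I,cv2.COLOR_BGR2HSV)
for y,x in np.argwhere(m): print(x+280,y+185,np.round(sub[y,x]*1000).astype(int),hsv[y,x]) if sub[y,x,0]<np.nanmean(P[:,0])-0.05 else 0
for n,(u,v) in dict(pinkA=(370,205),pinkB=(345,258)).items(): print(n,W[v,u])
c=im[170:280,260:400];cv2.imwrite("pics/c1.png",cv2.resize(c,None,fx=5,fy=5,interpolation=cv2.INTER_CUBIC))
E
```

```text
341 [ 0.57427359 -0.01428653  0.17736079] [ 0.54681949 -0.10143053  0.1607606 ] [0.60149531 0.07128431 0.1860392 ]
((574.7235717773438, -14.479057312011719), (175.52816772460938, 28.9899959564209), 80.26459503173828)
0.045 565
((530.8040771484375, -32.522727966308594), (219.75927734375, 206.62051391601562), 80.63330841064453)
0.075 215
((516.1275024414062, -38.316619873046875), (243.98838806152344, 124.39468383789062), 53.63640594482422)
0.085 359
((526.8016357421875, -5.773216247558594), (163.03085327148438, 157.31539916992188), 80.14202880859375)
302 236 [497  53 114] [ 19 124 167]
303 236 [497  50 116] [ 18  87 181]
301 237 [494  57 112] [ 21 170 178]
302 237 [495  54 109] [ 21 160 195]
303 237 [494  50 111] [ 21 138 199]
304 237 [495  47 108] [ 20 125 184]
301 238 [492  57 107] [ 21 175 195]
302 238 [491  54 110] [ 22 172 207]
303 238 [491  50 111] [ 22 168 206]
304 238 [491  47 110] [ 21 163 191]
301 239 [488  57 110] [ 21 174 193]
302 239 [487  54 114] [ 22 175 203]
303 239 [487  50 113] [ 22 175 201]
304 239 [488  47 109] [ 21 175 184]
305 239 [490  44  93] [ 19 160 140]
301 240 [485  57 108] [ 21 173 172]
302 240 [484  54 111] [ 21 176 184]
303 240 [485  51 107] [ 21 178 178]
304 240 [485  48 102] [ 20 174 158]
302 241 [483  55  96] [ 20 172 148]
303 241 [483  51  93] [ 20 172 144]
340 254 [436 -71  90] [174  91 212]
pinkA [ 0.60175959 -0.18336577  0.07981438]
pinkB [ 0.42284866 -0.08778142  0.07700722]
```

View pics/c1.png

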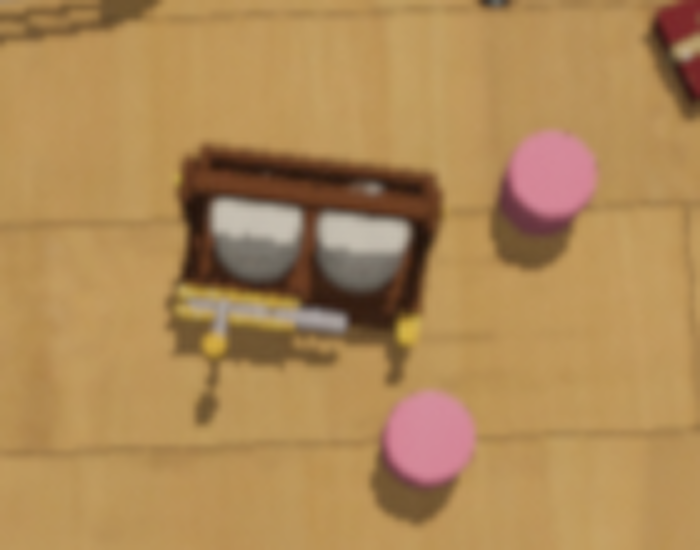

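The bar centre is at (575,-14) mm with its top at z ≈ 178 mm, as it should be. The caddy's +y axis is (0.17,0.986). The knob is at (489,51) mm, and the model predicts x = 489.5, so bolt travel is about 30 mm. The crop confirms that both pink jars stand outside the caddy. I'll now move above the knob.

>>> {"name": "carry_out", "arguments": {"motion": [{"linear":[20,-31,0],"twist":[0,0,0.016]},{"linear":[20,-31,0],"twist":[0,0,0.016]},{"linear":[20,-31,0],"twist":[0,0,0.016]},{"linear":[20,-31,0],"twist":[0,0,0.016]},{"linear":[20,-31,0],"twist":[0,0,0.016]},{"linear":[20,-31,0],"twist":[0,0,0.016]},{"linear":[20,-31,0],"twist":[0,0,0.016]},{"linear":[20,-31,0],"twist":[0,0,0.016]}], "hand": -0.2, "squeeze": 5}}

```text
clock: 0.77
tcp_pos: [0.3307, 0.2995, 0.233]
tool_rot: [-0.0, 0.086, 0.996, -0.0]
contact_force: [-0.1, 0.4, 0.6]
grip_width: 0.6
finger_force: 0.0
```

>>> {"name": "carry_out", "arguments": {"motion": [{"linear":[20,-31,0]},{"linear":[20,-31,0]},{"linear":[20,-31,0]},{"linear":[20,-31,0]},{"linear":[20,-31,0]},{"linear":[20,-31,0]},{"linear":[20,-31,0]},{"linear":[20,-31,0]}]}}

```text
invalid input at $.motion[0]: expected keys linear, twist
```

>>> {"name": "carry_out", "arguments": {"motion": [{"linear":[0,0,0]},{"linear":[0,0,0]},{"linear":[0,0,0]}]}}

```text
invalid input at $.motion[0]: expected keys linear, twist
```

```bash
python3 - <<'E'
from h import *
im,W=snap("wrist","w1");o=robot.get_obs();print(o["tcp_pos"],o["tool_rot"],o["joint_pos"],o["grip_width"])
z=W[...,2];hsv=cv2.cvtColor(im,cv2.COLOR_BGR2HSV)
m=(z>0.100)&(z<0.118)&(hsv[...,1]>100)&(abs(W[...,0]-.489)<.025)&(abs(W[...,1]-.051)<.04)
P=W[m];print(len(P),P.mean(0),np.percentile(P,[2,98],axis=0)) if m.any() else print(0)
m=(z>0.165)&(z<0.19)&(W[...,0]>.53)&(W[...,0]<.62);P=W[m]
print(len(P), cv2.minAreaRect(P[:,:2].astype(np.float32)*1000) if len(P) else 0)
E
```

```text
[0.33420228 0.2949851  0.23302059] [ 0.00119539  0.08777809  0.99613745 -0.00194044] [ 0.45403945 -0.18852252  1.94049163 -0.00463383  1.38957895 -0.94013897] 0.6051422067508015
0
0 0
```

View pics/w1.png

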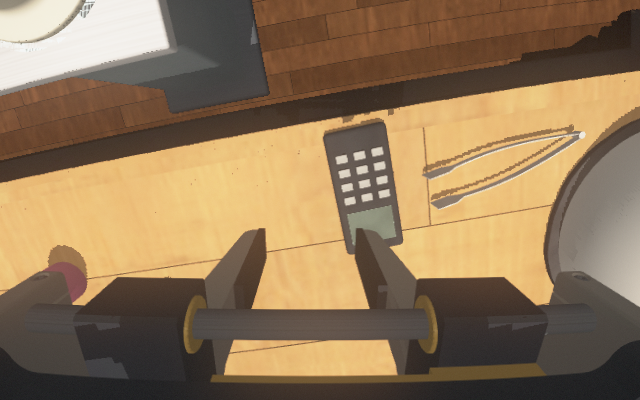

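Only the first half of the path ran, because each row needs a twist too. The wrist view shows the counter short of the caddy: calculator at (363,187) and tongs at (505,165). I'll continue.

>>> {"name": "carry_out", "arguments": {"motion": [{"linear":[20,-31,0],"twist":[0,0,0]},{"linear":[20,-31,0],"twist":[0,0,0]},{"linear":[20,-31,0],"twist":[0,0,0]},{"linear":[20,-31,0],"twist":[0,0,0]},{"linear":[20,-31,0],"twist":[0,0,0]},{"linear":[20,-31,0],"twist":[0,0,0]},{"linear":[20,-31,0],"twist":[0,0,0]},{"linear":[17,-29,0],"twist":[0,0,0]}]}}

```text
clock: 1.48
tcp_pos: [0.4881, 0.0534, 0.233]
tool_rot: [-0.0, 0.087, 0.996, 0.0]
contact_force: [0.8, 0.9, 1.1]
grip_width: 0.598
finger_force: 0.0
```

>>> {"name": "carry_out", "arguments": {"motion": [{"linear":[0,0,-20],"twist":[0,0,0]},{"linear":[0,0,-20],"twist":[0,0,0]},{"linear":[0,0,0],"twist":[0,0,0]},{"linear":[0,0,0],"twist":[0,0,0]}]}}

```text
clock: 1.82
tcp_pos: [0.4863, 0.0555, 0.1922]
tool_rot: [-0.002, 0.086, 0.996, 0.0]
contact_force: [0.7, -0.0, 0.8]
grip_width: 0.598
finger_force: 0.0
```

```bash
python3 - <<'E'
from h import *
im,W=snap("wrist","w2");o=robot.get_obs();print(o["tcp_pos"],o["tool_rot"],o["joint_pos"],o["grip_width"])
z=W[...,2];hsv=cv2.cvtColor(im,cv2.COLOR_BGR2HSV)
m=(z>0.100)&(z<0.118)&(hsv[...,1]>100)&(abs(W[...,0]-.489)<.025)&(abs(W[...,1]-.051)<.04)
P=W[m];print(len(P),P.mean(0),np.percentile(P,[2,98],axis=0)) if m.any() else print(0)
E
```

```text
[0.48719465 0.05550702 0.19352314] [-3.03903647e-04  8.61062466e-02  9.96285913e-01  4.51420528e-05] [-1.33622064e-01 -2.86953348e-02  1.87399068e+00  6.37542161e-05
  1.29690871e+00 -1.53200963e+00] 0.6017642882855307
314 [0.48723035 0.05433551 0.10895825] [[0.48099582 0.0471102  0.10155645]
 [0.49498138 0.06137359 0.11131834]]
```

View pics/w2.png

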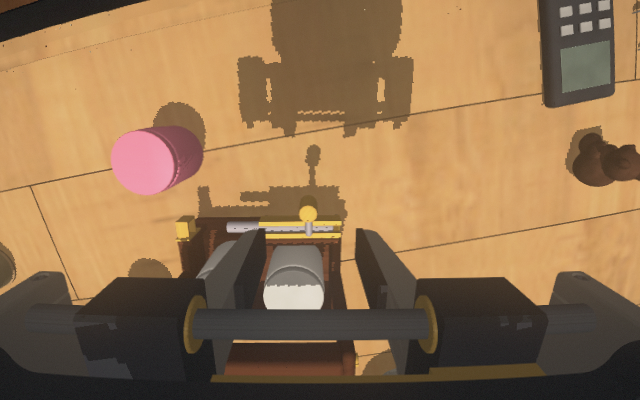

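The wrist view shows the knob at (308,214), centred between the fingers and measured at (487,54) mm with its top at 109 mm. The pink jar at (150,160) is clear of it. I'll descend and close lightly on the knob.

>>> {"name": "carry_out", "arguments": {"motion": [{"linear":[0.5,-1,-25],"twist":[0,0,0]},{"linear":[0,0,-25],"twist":[0,0,0]},{"linear":[0,0,-25],"twist":[0,0,0]},{"linear":[0,0,-20],"twist":[0,0,0]},{"linear":[0,0,0],"twist":[0,0,0]},{"linear":[0,0,0],"twist":[0,0,0]}]}}

```text
clock: 2.37
tcp_pos: [0.488, 0.0546, 0.099]
tool_rot: [-0.0, 0.086, 0.996, -0.0]
contact_force: [0.6, 1.0, 0.7]
grip_width: 0.601
finger_force: 0.0
```

>>> {"name": "carry_out", "arguments": {"motion": [{"linear":[0,0,0],"twist":[0,0,0]},{"linear":[0,0,0],"twist":[0,0,0]},{"linear":[0,0,0],"twist":[0,0,0]},{"linear":[0,0,0],"twist":[0,0,0]},{"linear":[0,0,0],"twist":[0,0,0]},{"linear":[0,0,0],"twist":[0,0,0]}], "hand": 1, "squeeze": 5}}

```text
clock: 2.87
tcp_pos: [0.4881, 0.0541, 0.0987]
tool_rot: [0.0, 0.086, 0.996, -0.0]
contact_force: [0.1, -2.1, -0.1]
grip_width: 0.189
finger_force: 0.6
```

Gripped: the opening is about 17 mm, and the knob is 16 mm across. Next I'll drag along the caddy's -y.

>>> {"name": "carry_out", "arguments": {"motion": [{"linear":[-0.9,-5,0],"twist":[0,0,0]},{"linear":[-0.9,-5,0],"twist":[0,0,0]},{"linear":[-0.9,-5,0],"twist":[0,0,0]},{"linear":[-0.9,-5,0],"twist":[0,0,0]},{"linear":[-0.9,-5,0],"twist":[0,0,0]},{"linear":[-0.9,-5,0],"twist":[0,0,0]},{"linear":[-0.9,-5,0],"twist":[0,0,0]},{"linear":[-0.9,-5,0],"twist":[0,0,0]}]}}

```text
clock: 3.53
tcp_pos: [0.4812, 0.0134, 0.0986]
tool_rot: [0.001, 0.086, 0.996, -0.0]
contact_force: [3.9, 0.9, 1.2]
grip_width: 0.174
finger_force: 5.0
```

>>> {"name": "carry_out", "arguments": {"motion": [{"linear":[-0.4,-2,0],"twist":[0,0,0]},{"linear":[-0.4,-2,0],"twist":[0,0,0]},{"linear":[0,0,0],"twist":[0,0,0]},{"linear":[0,0,0],"twist":[0,0,0]}]}}

```text
clock: 3.87
tcp_pos: [0.4802, 0.0096, 0.0984]
tool_rot: [0.0, 0.086, 0.996, -0.0]
contact_force: [4.8, -2.3, -0.4]
grip_width: 0.172
finger_force: 5.0
```

>>> {"name": "carry_out", "arguments": {"motion": [{"linear":[-0.4,-2,0],"twist":[0,0,0]},{"linear":[-0.4,-2,0],"twist":[0,0,0]},{"linear":[0,0,0],"twist":[0,0,0]},{"linear":[0,0,0],"twist":[0,0,0]}]}}

```text
clock: 4.2
tcp_pos: [0.4791, 0.0062, 0.0984]
tool_rot: [-0.0, 0.086, 0.996, 0.0]
contact_force: [4.3, 0.2, 1.6]
grip_width: 0.173
finger_force: 5.0
```

There's about 4 N sideways in +x, so I'll ease x a little and keep going until the stop shows up in the y force.

>>> {"name": "carry_out", "arguments": {"motion": [{"linear":[0.8,-2,0],"twist":[0,0,0]},{"linear":[0.8,-2,0],"twist":[0,0,0]},{"linear":[0,0,0],"twist":[0,0,0]},{"linear":[0,0,0],"twist":[0,0,0]}]}}

```text
clock: 4.53
tcp_pos: [0.4792, 0.0035, 0.0982]
tool_rot: [-0.002, 0.086, 0.996, 0.001]
contact_force: [-1.1, 4.5, 7.2]
grip_width: 0.172
finger_force: 5.0
```

```bash
python3 - <<'E'
from h import *
im,W=snap("top","t2");o=robot.get_obs();print(o["tcp_pos"],o["contact_force"])
sub=W[185:260,280:362];z=sub[...,2];P=sub[(z>.16)&(z<.185)&(sub[...,0]>.54)]
print(len(P),cv2.minAreaRect(P[:,:2].astype(np.float32)*1000))
a=cv2.resize(im[190:265,280:370],None,fx=6,fy=6,interpolation=cv2.INTER_CUBIC)
b,_=snap("wrist","w3")
b=b[100:400,100:500]
h=450;b=cv2.resize(b,(240,h)) if 0 else b
cv2.imwrite("pics/c2.png",np.hstack([cv2.resize(a,(390,300)),b]))
E
```

```text
[0.47927002 0.00347607 0.09820088] [-1.33444105  4.36414846  7.27831401]
242 ((573.1116943359375, -14.87725830078125), (174.23594665527344, 31.67533302307129), 83.64762115478516)
```

View pics/c2.png

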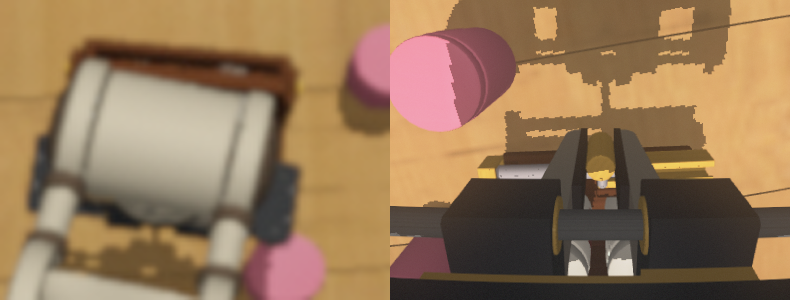

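The left half shows the arm covering the caddy. The right half shows the bolt bar reaching the keeper at (488,168), with the y force up to 4.4 N, so it's at its stop. I'll release, rise, and check.

>>> {"name": "carry_out", "arguments": {"motion": [{"linear":[0,0,0],"twist":[0,0,0]},{"linear":[0,0,0],"twist":[0,0,0]},{"linear":[0,0,0],"twist":[0,0,0]},{"linear":[0,0,0],"twist":[0,0,0]}], "hand": -0.2}}

```text
clock: 4.97
tcp_pos: [0.4799, 0.0021, 0.0977]
tool_rot: [-0.001, 0.086, 0.996, -0.0]
contact_force: [0.3, 0.5, 0.1]
grip_width: 0.445
finger_force: 0.0
```

>>> {"name": "carry_out", "arguments": {"motion": [{"linear":[0,0,30],"twist":[0,0,0]},{"linear":[0,0,35],"twist":[0,0,0]},{"linear":[0,0,35],"twist":[0,0,0]},{"linear":[0,0,35],"twist":[0,0,0]},{"linear":[0,0,0],"twist":[0,0,0]},{"linear":[0,0,0],"twist":[0,0,0]}]}}

```text
clock: 5.47
tcp_pos: [0.4819, 0.0017, 0.2354]
tool_rot: [0.002, 0.086, 0.996, -0.0]
contact_force: [-0.5, 0.1, -1.2]
grip_width: 0.6
finger_force: 0.0
```

```bash
python3 - <<'E'
from h import *
im,W=snap("wrist","w4");o=robot.get_obs();print(o["tcp_pos"],o["joint_pos"],o["contact_force"])
z=W[...,2];hsv=cv2.cvtColor(im,cv2.COLOR_BGR2HSV)
m=(z>0.100)&(z<0.118)&(hsv[...,1]>100)&(abs(W[...,0]-.48)<.025)&(abs(W[...,1]-.005)<.04)
P=W[m];print(len(P),P.mean(0),np.percentile(P,[2,98],axis=0))
k=P.mean(0)
# bolt channel/keeper: brass below
m=(z>0.165)&(z<0.186)&(W[...,0]>.54)&(W[...,0]<.61)&(abs(W[...,1])<.12)&(hsv[...,2]<150);P=W[m];print("bar",len(P),cv2.minAreaRect(P[:,:2].astype(np.float32)*1000) if len(P)>5 else 0)
E
```

```text
[0.4805841 0.0020541 0.2331999] [-2.47755909e-01 -9.14009454e-02  1.85342706e+00 -1.86190278e-04
  1.37937591e+00 -1.64560060e+00] [ 0.24943257 -0.11633697 -0.83199572]
230 [0.47868495 0.00488025 0.10904746] [[ 0.47234171 -0.00233221  0.10074689]
 [ 0.48634187  0.01196734  0.11143092]]
bar 215 ((565.8467407226562, -7.803840637207031), (92.20396423339844, 2.287386178970337), 81.86983489990234)
```

View pics/w4.png

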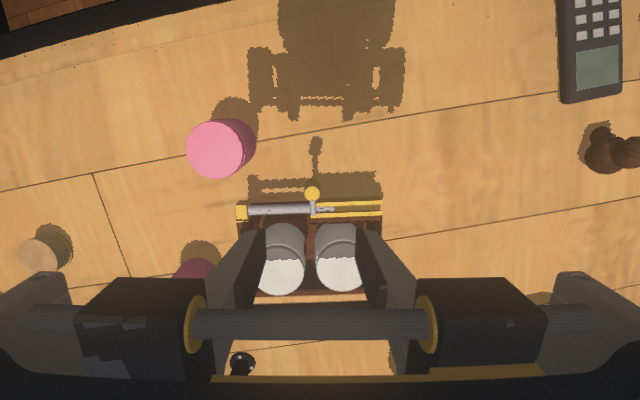

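The wrist view shows the knob at (312,193) and the steel bolt reaching the keeper at (242,211). I'll check travel numerically from saved images, against the caddy's own extents.

```bash
python3 - <<'E'
from h import *
for tag,th in(("w2",-.17),("w4",-.142)):
    d=np.load(tag+".npz");W=d["W"];hsv=cv2.cvtColor(d["im"],cv2.COLOR_BGR2HSV);z=W[...,2]
    br=(hsv[...,1]>130)&(hsv[...,0]>18)&(hsv[...,0]<32)&(z>.03)&(z<.125)&(W[...,0]>.45)&(W[...,0]<.56)&(abs(W[...,1])<.14)
    ax=np.array([np.cos(th),np.sin(th)]);ay=np.array([-np.sin(th),np.cos(th)])
    k=br&(z>.1);kn=W[k][:,:2].mean(0)
    c=br&(z<.09);Q=W[c][:,:2]-kn;y=Q@ay*1000;x=Q@ax*1000;s=(x>15)
    print(tag,kn,"brass y rel knob",np.percentile(y[s],[0.5,2,50,98,99.5]),"n",s.sum(),"z",np.percentile(W[c][s][:,2],[5,50,95]))
    st=(hsv[...,1]<60)&(z>.04)&(z<.08)&(W[...,0]>.48)&(W[...,0]<.53)&(abs(W[...,1])<.14)
    q=(W[st][:,:2]-kn)@ay*1000;print("steel",st.sum(),np.percentile(q,[1,50,99]) if st.any() else 0)
    # channel line direction from brass
    Q=W[c][s][:,:2];v=cv2.fitLine(Q.astype(np.float32),cv2.DIST_HUBER,0,.01,.01).ravel();print("dir",v, "yaw",-np.arctan(v[0]/v[1]))
E
```

```text
w2 [0.48828911 0.05390591] brass y rel knob [-134.5819924  -133.5406664   -18.53243503   31.7947402    32.73225773] n 950 z [0.05556505 0.06171912 0.06311909]
steel 738 [-83.62490506 -33.10195029  23.28135132]
dir [0.17628025 0.98434    0.5152075  0.00626421] yaw -0.17720622
w4 [0.47961391 0.00456512] brass y rel knob [-87.18726223 -86.16513235  36.14566422  76.93094867  78.15926521] n 922 z [0.04454086 0.06155063 0.06316973]
steel 785 [-74.89132099 -29.19510266  23.74386525]
dir [0.17844737 0.9839495  0.5186373  0.02703772] yaw -0.17940827
```

Travel checks out: the knob is at caddy y ≈ 5 mm (75 mm of travel), and 9 mm more of the steel is hidden in the keeper than was visible before. The caddy hasn't turned (yaw -0.178), so the bar centre should be at about (573,-16) mm. I'll move over it and turn -1.57 rad.

>>> {"name": "carry_out", "arguments": {"motion": [{"linear":[7,-1.5,0],"twist":[0,0,-0.121]},{"linear":[7,-1.5,0],"twist":[0,0,-0.121]},{"linear":[7,-1.5,0],"twist":[0,0,-0.121]},{"linear":[7,-1.5,0],"twist":[0,0,-0.121]},{"linear":[7,-1,0],"twist":[0,0,-0.121]},{"linear":[7,-1,0],"twist":[0,0,-0.121]},{"linear":[7,-1,0],"twist":[0,0,-0.121]},{"linear":[7,-1,0],"twist":[0,0,-0.121]}]}}

```text
clock: 6.18
tcp_pos: [0.5355, -0.0077, 0.2304]
tool_rot: [-0.002, 0.543, 0.84, -0.001]
contact_force: [-0.5, -0.1, -0.5]
grip_width: 0.599
finger_force: 0.0
```

>>> {"name": "carry_out", "arguments": {"motion": [{"linear":[7,-1.5,0],"twist":[0,0,-0.121]},{"linear":[7,-1.5,0],"twist":[0,0,-0.121]},{"linear":[7,-1.5,0],"twist":[0,0,-0.121]},{"linear":[7,-1.5,0],"twist":[0,0,-0.121]},{"linear":[8,-2,0],"twist":[0,0,-0.123]},{"linear":[0,0,0],"twist":[0,0,0]},{"linear":[0,0,0],"twist":[0,0,0]},{"linear":[0,0,0],"twist":[0,0,0]}]}}

```text
clock: 6.85
tcp_pos: [0.5716, -0.0156, 0.2318]
tool_rot: [-0.001, 0.766, 0.643, -0.001]
contact_force: [0.6, 0.2, -0.4]
grip_width: 0.598
finger_force: 0.0
```

```bash
python3 - <<'E'
from h import *
im,W=snap("wrist","w5");o=robot.get_obs();print(o["tcp_pos"],o["tool_rot"],o["joint_pos"])
z=W[...,2];hsv=cv2.cvtColor(im,cv2.COLOR_BGR2HSV)
m=(z>0.170)&(z<0.186)&(W[...,0]>.54)&(W[...,0]<.61)&(abs(W[...,1])<.12);P=W[m]
print("bar",len(P),cv2.minAreaRect(P[:,:2].astype(np.float32)*1000) if len(P)>5 else 0)
v=cv2.fitLine(P[:,:2].astype(np.float32),cv2.DIST_HUBER,0,.01,.01).ravel();print(v)
E
```

```text
[ 0.57179338 -0.01560236  0.23223145] [-8.55825510e-04  7.66032103e-01  6.42801423e-01 -6.44093921e-04] [-2.38446465e-01  1.53149336e-01  1.60501261e+00 -2.38938087e-05
  1.38557282e+00 -6.39461406e-02]
bar 5088 ((574.25, -8.779319763183594), (166.36412048339844, 31.542009353637695), 82.21343994140625)
[0.13141333 0.99132764 0.57603616 0.00215975]
```

View pics/w5.png

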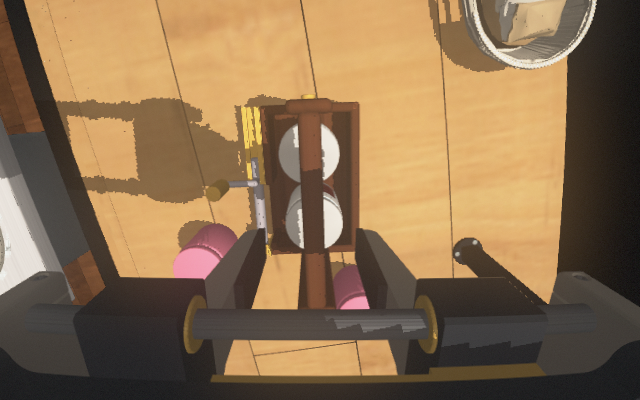

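The wrist view shows the bar running (308,100)–(316,305), centred between the fingers. Both white jars are under it, and the bolt knob at (215,190) is out of the way. I'll nudge 2 mm in x, descend, and grip.

>>> {"name": "carry_out", "arguments": {"motion": [{"linear":[2,0,-15],"twist":[0,0,0.02]},{"linear":[0,0,-20],"twist":[0,0,0]},{"linear":[0,0,-20],"twist":[0,0,0]},{"linear":[0,0,-12],"twist":[0,0,0]},{"linear":[0,0,0],"twist":[0,0,0]},{"linear":[0,0,0],"twist":[0,0,0]}]}}

```text
clock: 7.4
tcp_pos: [0.5742, -0.0157, 0.166]
tool_rot: [-0.001, 0.76, 0.65, -0.0]
contact_force: [-0.5, -0.7, -0.3]
grip_width: 0.6
finger_force: 0.0
```

>>> {"name": "carry_out", "arguments": {"motion": [{"linear":[0,0,0],"twist":[0,0,0]},{"linear":[0,0,0],"twist":[0,0,0]},{"linear":[0,0,0],"twist":[0,0,0]},{"linear":[0,0,0],"twist":[0,0,0]},{"linear":[0,0,0],"twist":[0,0,0]},{"linear":[0,0,0],"twist":[0,0,0]},{"linear":[0,0,0],"twist":[0,0,0]},{"linear":[0,0,0],"twist":[0,0,0]}], "hand": 1, "squeeze": 45}}

```text
clock: 8.07
tcp_pos: [0.5745, -0.0158, 0.1663]
tool_rot: [-0.0, 0.76, 0.649, -0.0]
contact_force: [-2.1, -0.4, 1.3]
grip_width: 0.17
finger_force: 45.0
```

Gripped: the opening is about 16 mm, which matches the bar. First a small lift to 10 mm and a check, then the full lift.

>>> {"name": "carry_out", "arguments": {"motion": [{"linear":[0,0,3],"twist":[0,0,0]},{"linear":[0,0,4],"twist":[0,0,0]},{"linear":[0,0,5],"twist":[0,0,0]},{"linear":[0,0,0],"twist":[0,0,0]},{"linear":[0,0,0],"twist":[0,0,0]},{"linear":[0,0,0],"twist":[0,0,0]}]}}

```text
clock: 8.57
tcp_pos: [0.5745, -0.0158, 0.178]
tool_rot: [-0.0, 0.76, 0.649, -0.0]
contact_force: [-0.3, -0.4, -6.7]
grip_width: 0.168
finger_force: 44.9
```

```bash
python3 - <<'E'
from h import *
im,W=snap("wrist","w6");o=robot.get_obs();print(o["tcp_pos"],o["contact_force"],o["moment"])
s,_=snap("scene","s2")
cv2.imwrite("pics/c3.png",np.hstack([im[0:300,150:500],cv2.resize(s[150:270,260:400],(350,300),interpolation=cv2.INTER_CUBIC)]))
E
```

```text
[ 0.57441141 -0.01578635  0.17792557] [-0.3512567   0.33844183 -7.73165873] [-0.02220748  0.07959257 -0.0328518 ]
```

View pics/c3.png

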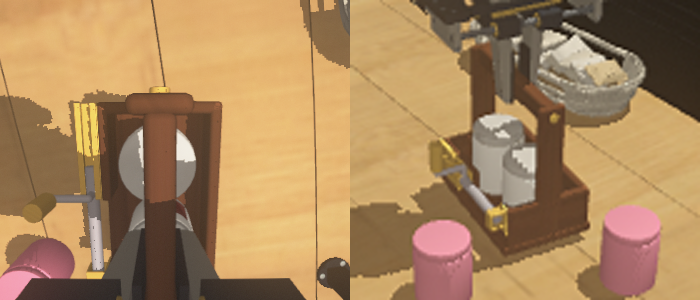

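The left half shows the bar gripped squarely and the bolt in its keeper at (95,275). The right half shows the bolt tip inside the keeper at (495,215), both white jars standing, and the caddy hanging level with about 7 N of load. I'll lift it the rest of the way.

>>> {"name": "carry_out", "arguments": {"motion": [{"linear":[0,0,6],"twist":[0,0,0]},{"linear":[0,0,12],"twist":[0,0,0]},{"linear":[0,0,14],"twist":[0,0,0]},{"linear":[0,0,14],"twist":[0,0,0]},{"linear":[0,0,14],"twist":[0,0,0]},{"linear":[0,0,14],"twist":[0,0,0]},{"linear":[0,0,10],"twist":[0,0,0]},{"linear":[0,0,4],"twist":[0,0,0]}]}}

```text
clock: 9.33
tcp_pos: [0.5758, -0.0161, 0.2695]
tool_rot: [0.002, 0.76, 0.649, 0.001]
contact_force: [1.1, -0.3, -6.9]
grip_width: 0.168
finger_force: 44.9
```

>>> {"name": "carry_out", "arguments": {"motion": [{"linear":[0,0,0],"twist":[0,0,0]},{"linear":[0,0,0],"twist":[0,0,0]},{"linear":[0,0,0],"twist":[0,0,0]},{"linear":[0,0,0],"twist":[0,0,0]},{"linear":[0,0,0],"twist":[0,0,0]},{"linear":[0,0,0],"twist":[0,0,0]},{"linear":[0,0,0],"twist":[0,0,0]},{"linear":[0,0,0],"twist":[0,0,0]}]}}

```text
clock: 10.0
tcp_pos: [0.5747, -0.0158, 0.2662]
tool_rot: [-0.0, 0.76, 0.649, -0.0]
contact_force: [0.1, -0.3, -6.8]
grip_width: 0.171
finger_force: 44.9
```

```bash
python3 - <<'E'
from h import *
s,_=snap("scene","s3");o=robot.get_obs();print(o["tcp_pos"],o["contact_force"],o["finger_force"])
cv2.imwrite("pics/c4.png",cv2.resize(s[120:270,240:400],None,fx=3.5,fy=3.5,interpolation=cv2.INTER_CUBIC))
E
```

```text
[ 0.57464702 -0.01582067  0.26621617] [-0.98372054  0.01264888 -6.84699208] 44.9307507276535
```

View pics/c4.png

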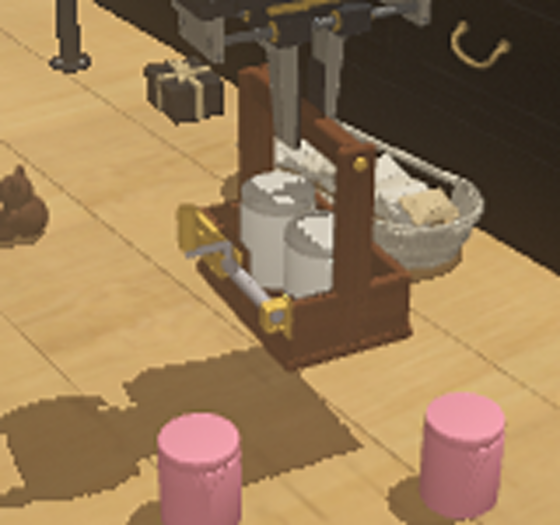

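The caddy hangs level about 100 mm up. The bolt tip is in the keeper at (275,312), and both jars stand at (275,230) and (312,255). Handing in.

```bash
python3 -c "
from bench import robot
print(robot.job_done())"
```

```text
the job is handed in; nothing more can be done
None
```

I slid the bolt home, then lifted the caddy by its bar and handed the job in, held level and still about 10 cm up with both jars standing and the bystanders never touched; the hand-in returned no verdict.

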